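Screw the film canister's lid down snug

ROBOT

A 6-joint arm with a two-finger parallel gripper is mounted at the origin on the work surface. World frame = base frame: x ahead of the robot, y to its left, z up, the work surface at z = 0. Lengths are in m, angles in rad, forces in N, time in s.
With the tool pointing down it reaches from about 0.35 to 0.875 m from the base axis. Payload 4.2 kg.
Tool frame: the origin (TCP) lies on the front face of the gripper's body, between the roots of the fingers; the fingertips stand 70 mm ahead of it and the grasp point (between the pads) lies 51 mm ahead of it; z points along the fingers, y is the line along which they close (so a half turn about z gives the same grasp; the last joint's range is limited). The gripper opens to 87 mm and grips with 3 to 60 N. Pads are 19 mm wide; open, the fingers measure 117 mm over their backs; the gripper's body (75 mm by 190 mm) begins 51 mm behind the grasp point.
Start: joints at [-1.04, 0.385, 0.008, 0, -1.194, -0.259], TCP at [0.168, -0.602, 0.292] pointing down, gripper open.
Joint ranges: [-3.14, 3.14], [-1.21, 2.06], [-1.07, 1.41], [-3.16, 2.05], [-2.99, -0.16], [-3.1, 3.1]. Speed limits (rad/s): [2.79, 2.79, 3.14, 3.14, 3.14, 3.14].

INTERFACE

Orientations are given as a unit quaternion [w, x, y, z].
In Python, from station import ctrl gives the robot as it stands.
- The arm moves only by the tool arm_command, never from a script. Its arguments are lists of equal length, an entry for each row: "translation": the shift along the world's x, y, z normalised to -1 to 1, where 1 is 0.02 m, a list of three; "spin": the turn about the world's z normalised to -1 to 1, where 1 is 0.12 rad; "claw": the opening, from 0 (shut) to 1 (fully open). A call has 1 to 20 rows; each row shifts and turns the commanded pose from where the row before left it; what a row does not reach is not made up. A row lasts 1/8 s, in which the tool goes at most 62.5 mm and 10.7 degrees, less where a joint would pass 70% of its speed; a pose out of reach is approached as far as the arm can. A call with a number of a shift or a turn outside -1 to 1 is refused whole. A call with a gripper value outside its range is refused whole. The fingers move at their own pace and stop on an object; "force" is the grip in N (left out, the last holds). Time passes only in rows, so rows that do not move let the fingers close. It gives the time, the measured TCP pose, the force and the opening at its end, in the units of the state.
- ctrl.read_state(): the state, without advancing time (a new reading comes with each control period).
- ctrl.get_image(name): name is "side" or "top" or "wrist"; returns a dict with "pixels" (384x512x3 uint8, red, green, blue), "z_map" (384x512 float32, m along the optical axis (not along the pixel's ray), 0 where there is no reading), "vertical_fov" (degrees; the focal length in pixels is half the picture's height over the tangent of half this angle, whatever the lens; pixels are square), "cx", "cy" (the principal point, pixels), "dist" ([k1, k2, p1, p2, k3] as OpenCV has them; the pictures are not rectified), "T" (4x4, takes a point from camera to world coordinates); the wrist camera has in their place "T_tool_cam" (4x4, takes a point from camera to tool coordinates, whose origin is the TCP and whose axes are the flange's). Camera axes: x right, y up, looking along -z (the intrinsics and any distortion apply to the point x, -y, -z); pixel columns grow to the right and rows downward; lengths in m; the calibration is good to about 2 mm. A picture is of the moment at which its call begins: read the wrist's pose just before it.
- ctrl.job_done(): hands the job in, once; it reports no verdict.
Trained networks look in a picture, given as the dict that the camera call returned (one of the last four; its "shot" number tells which), for a name from the list of things; names that differ only in an ending like _2 or _b are one class to them, and where a whole thing is asked for, a point or a joint stands for the part that bears it (a point fixed in the world has none). Each returns a list of dicts, best first, with "confidence" (0 to 1); they miss things now and then, are a little off and sometimes report something else, mostly with a low value. They report only what shows in the picture. A call takes as long as a camera call. They do not tell look-alikes from the thing itself.
- ctrl.outline_of(target, picture): "region" (384x512 bool, what is visible of it) and "box" ([left, top, right, bottom] in pixels, round what is visible of it).
- ctrl.tip_of(target, picture): "location" ([column, row] in pixels: a listed point, or the origin of a listed thing).
The state is a dict: "clock": time; "qpos": joint angles; "dq": joint speeds; "effort": joint torques, N m; "tcp_pos": TCP position; "eef_rot": TCP orientation; "ft_force": force on the tool from outside, world axes, zero at the start; "ft_torque": the same for the moment, N m; "gripper_width": finger opening in m.
Only numpy, scipy, OpenCV 4.12 (cv2) and the standard library are available. Lean on these libraries where they do the work, as an engineer would, in place of code of your own. Each camera call takes 0.05 s, during which the arm holds its last target. There are 200 camera calls.

TASK

Put the loose black lid on the open film canister and screw it down clockwise until it is snug on its red seal, which is when the turning moment has risen to about half a newton metre; stop there, for much more would crush the seal. Leave the lid on and let go of it, never press or tighten hard, and leave the closed canister and the other things on the table as they are.

Things in the scene. Friction and masses are not known exactly. Their poses are not given: they have to be found in the camera images.
- lid: Loose screw lid, 0.12 kg, rim down on the table at the start. Origin: centre of its lower rim, z up. Black skirt 64 mm across, 22 mm high, closed on top; inside, its ceiling is at z = 18 mm. Three small lugs in the skirt (6 mm thick, centred 26.5 mm from the axis at z = 3 mm) point inward at the lid's +x and 120 degrees to either side; orange marks on the rim show them.
- lid_knob (a point): Middle of the lid's knob, on its axis, 38 mm above the lower rim: a round grey ribbed knob 42 mm across, from 22 to 48 mm above the lower rim, by which to hold and turn the lid. It sits on a rubber bush that twists under load, 0.08 rad at 0.5 N m. Below it the black top juts out 11 mm all round.
- lid_mark (a point): The orange mark on the lid's top rim over the lug at its +x (26.5 mm from the axis, 22 mm up); two more such marks 120 degrees apart.
- canister: Open aluminium film canister with a blue band, fixed to the table. Origin: centre of its underside, z up. Body 80 mm across, shoulder at 80 mm, neck 44 mm across up to z = 104 mm. Three thread ribs round the neck reach out to 28 mm from the axis; the gaps between them, 36 degrees wide, are centred on the canister's +x and 120 degrees to either side. The lid must be centred to about 1 mm.
- canister_mark (a point): The orange mark on the canister's shoulder below the gap at its +x (32.5 mm from the axis, 78 mm up); two more 120 degrees apart. With the lid's marks within 8 degrees of these the lugs go down through the gaps and the lid rests on the seal, its origin 88 to 92.5 mm above the canister's; otherwise the lugs stay on top of the ribs, 95 mm or more.
- canister_mouth (a point): Centre of the neck's top, 104 mm up. Turned clockwise (seen from above), the lugs run under the ribs: first freely, then they draw the lid down 6.6 mm per radian and squeeze the red rubber seal on the neck's top (25 N/mm; pressing down squeezes it too). Seals differ by 4.5 mm in height, so the lid is snug anywhere from 35 to 80 degrees past the marks. The thread holds when let go.
- closed_canister: A second canister of the same kind, fixed to the table, with its lid already on (black lid and grey knob, 137 mm high in all). Leave alone. Origin: centre of its underside.
- album: Bystander: closed blue photo album, 160 x 220 x 28 mm, lying flat. Origin: centre of its underside.
- paste_jar: Bystander: amber glass jar with white cap, 60 mm across, 75 mm high. Origin: centre of its underside.
- weight: Bystander: brass paper weight, 52 mm across, 58 mm high. Origin: centre of its underside.
- brush: Bystander: brush lying on the table. Origin: its underside, near the middle.
- spatula: Bystander: spatula 180 mm long lying on the table. Origin: its underside, near the middle.
- loupe: Bystander: black magnifying loupe, 44 mm across, 40 mm high. Origin: centre of its underside.
- pencil_cup: Bystander: white ceramic cup with pencils, 72 mm across, cup 90 mm high, pencils to 155 mm. Origin: centre of its underside.
There are look-alikes about, which are no part of the job. Leave any green look-alike of the lid alone.

How it is judged:
On the way:
1. the lid sits level on the canister's neck, its lugs down between or under the thread ribs (horizontal distance between lid and canister below 0.003 m and z of lid in the frame of canister below 0.0935 m and angle between lid's own z axis and vertical below 0.06 rad), for 0.2 s.
At the end, for the whole second after the job is handed in: The lid is on the open canister, within 3 mm of its axis, level within 0.06 rad, its origin less than 93.5 mm above the canister's, at rest and let go of, and its ceiling presses on the seal with 10 to 21 N (about 0.33 to 0.65 N m of tightening) (all of step 1 and contact force between lid_c0 and canister between 10 and 21 N and linear speed of lid below 0.01 m/s and angular speed of lid below 0.1 rad/s); the robot touches nothing.
It fails at once if the seal is squeezed with more than 27 N: overtightened or pressed hard (contact force between lid_c0 and canister above 27 N).
It fails at once if a bystander (album, paste jar, weight, brush, spatula, loupe or pencil cup) is moved more than 20 mm (distance of any of album, paste_jar, weight, brush, spatula, loupe, pencil_cup from where it was at the start of the episode above 0.02 m).
It fails at once if the closed canister is knocked or gripped (more than 5 N) (contact force between any of the fingers, the arm, lid and closed_canister above 5 N).
It also fails if it takes over 54 s, if anything falls off the work surface, if the arm or the gripper's body presses on something with over 40 N, if the wrist force passes 120 N, or if a joint passes its speed limit or range.

## Working session

There is one attempt and no reset: what is moved stays moved. The work goes in short steps, Python scripts to look and compute and a tool call to move; the robot and the scene stay as the last step left them, time stands still between calls to the robot, and variables do not carry over. Pictures are saved under pics/ and viewed, on a budget of 10 in all, crops included, one or two more only if the job needs it, and the job is handed in when it is done.

Besides the shell and the picture viewer there is one more tool, called after "Call:" by a JSON object that holds its "api" and its "payload", one argument or row to a line. arm_command: Moves the arm, as the interface text tells. Scaled input: -1 to 1 covers 0.02 m each way for a shift and 0.12 rad each way for a turn. Its arguments: {"type":"object","properties":{"translation":{"type":"array","items":{"type":"array","items":{"type":"number"}}},"spin":{"type":"array","items":{"type":"number"}},"claw":{"type":"array","items":{"type":"number"}},"force":{"type":"number"}},"required":["translation","spin","claw"]}

```bash
mkdir -p pics; ls
cat > h.py <<'E'
import numpy as np, cv2
from scipy.spatial.transform import Rotation as R
from station import ctrl
def K(p):
    f=p["pixels"].shape[0]/2/np.tan(np.radians(p["vertical_fov"])/2)
    return np.array([[f,0,p["cx"]],[0,f,p["cy"]],[0,0,1]])
def Tw(p,st=None):
    if "T" in p: return np.array(p["T"])
    T=np.eye(4);q=st["eef_rot"];T[:3,:3]=R.from_quat([q[1],q[2],q[3],q[0]]).as_matrix();T[:3,3]=st["tcp_pos"]
    return T@np.array(p["T_tool_cam"])
def ray(p,uv,st=None):
    n=cv2.undistortPoints(np.array(uv,float).reshape(-1,1,2),K(p),np.array(p["dist"],float)).reshape(-1,2)
    T=Tw(p,st);d=np.c_[n[:,0],-n[:,1],-np.ones(len(n))]@T[:3,:3].T
    return T[:3,3],d
def atz(p,uv,z,st=None):
    o,d=ray(p,uv,st); return o+d*((z-o[2])/d[:,2])[:,None]
def depth(p,uv,st=None):
    o,d=ray(p,uv,st); uv=np.array(uv).reshape(-1,2).round().astype(int)
    return o+d*p["z_map"][uv[:,1],uv[:,0]][:,None]
def shot(name):
    st=ctrl.read_state(); return ctrl.get_image(name),st
def save(p,fn,box=None,k=1):
    im=p["pixels"][:,:,::-1]
    if box: im=im[box[1]:box[3],box[0]:box[2]]
    cv2.imwrite(fn,cv2.resize(im,None,fx=k,fy=k,interpolation=cv2.INTER_CUBIC))
E
python3 - <<'E'
from h import *
print(ctrl.read_state())
for c in("top","side"):
    p,st=shot(c); save(p,f"pics/{c}0.png",None,1.5)
    print(c,Tw(p)[:3,3].round(3))
    for n in("lid","lid_knob","lid_mark","canister","canister_mark","canister_mouth","closed_canister"):
        for r in ctrl.tip_of(n,p):
            u=r["location"];print(n,round(r["confidence"],2),np.round(u),depth(p,[u])[0].round(3))
E
```

```text
pics
{'clock': 0.0, 'qpos': array([-1.04041477e+00,  3.85553317e-01,  6.58279394e-03, -4.99698284e-04,
       -1.19401738e+00, -2.58593541e-01]), 'dq': array([-8.51232302e-05, -6.64120535e-04,  2.24080427e-04,  1.15208105e-03,
        1.36409823e-03,  5.26797017e-04]), 'effort': array([-3.02578164e-04, -3.90664601e+01,  1.87400740e+01,  4.21965793e+00,
        1.08835791e-02, -2.11639099e-04]), 'tcp_pos': array([ 0.16767187, -0.60159842,  0.29114446]), 'eef_rot': array([-2.06763496e-04, -1.35384715e-01,  9.90792473e-01,  1.10087573e-03]), 'ft_force': array([ 0.21682237, -0.58178091, -0.02516097]), 'ft_torque': array([ 0.02714322,  0.04999352, -0.00936199]), 'gripper_width': 0.08703704725105973}
top [ 0.431 -0.012  1.357]
lid 0.72 [227. 196.] [0.587 0.08  0.043]
lid 0.7 [266. 264.] [ 0.399 -0.027  0.049]
lid 0.65 [266. 219.] [ 0.521 -0.027  0.048]
lid_knob 0.7 [230. 196.] [0.587 0.071 0.046]
lid_knob 0.66 [265. 267.] [ 0.393 -0.023  0.05 ]
lid_knob 0.6 [267. 217.] [ 0.526 -0.028  0.048]
lid_mark 0.94 [258. 222.] [ 0.515 -0.006  0.023]
lid_mark 0.86 [255. 256.] [ 0.421  0.004 -0.002]
l
[... 404 characters left out ...]
 0.088 0.024]
lid 0.68 [277. 210.] [ 0.525 -0.009  0.026]
lid_knob 0.79 [322. 219.] [ 0.403 -0.033  0.05 ]
lid_knob 0.78 [239. 214.] [0.587 0.076 0.051]
lid_knob 0.63 [279. 199.] [ 0.529 -0.028  0.052]
lid_knob 0.59 [296. 128.] [ 0.67  -0.359  0.002]
lid_mark 0.87 [282. 212.] [ 0.509 -0.012  0.026]
lid_mark 0.61 [314. 227.] [ 0.408 -0.006  0.039]
lid_mark 0.55 [234. 218.] [0.592 0.09  0.048]
canister 0.84 [332. 177.] [ 0.449 -0.181  0.051]
canister 0.35 [282. 215.] [ 0.506 -0.006  0.023]
canister 0.19 [214. 186.] [0.717 0.018 0.032]
canister_mark 0.59 [342. 156.] [ 0.446 -0.218  0.106]
canister_mouth 0.73 [336. 156.] [ 0.458 -0.202  0.112]
closed_canister 0.62 [260. 271.] [0.444 0.188 0.056]
```

Run:
```python
import cv2,numpy as np
a=cv2.imread("pics/top0.png");b=cv2.imread("pics/side0.png")
A=a[200:440,230:630];B=b[150:470,230:630]
A=cv2.resize(A,None,fx=1,fy=1)
cv2.imwrite("pics/both.png",np.hstack([cv2.copyMakeBorder(A,0,80,0,0,cv2.BORDER_CONSTANT),B]))
```

```text
(no output)
```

View pics/both.png

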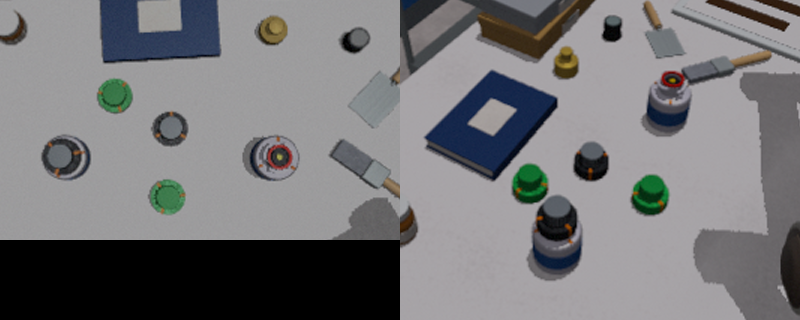

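View pics/top0.png

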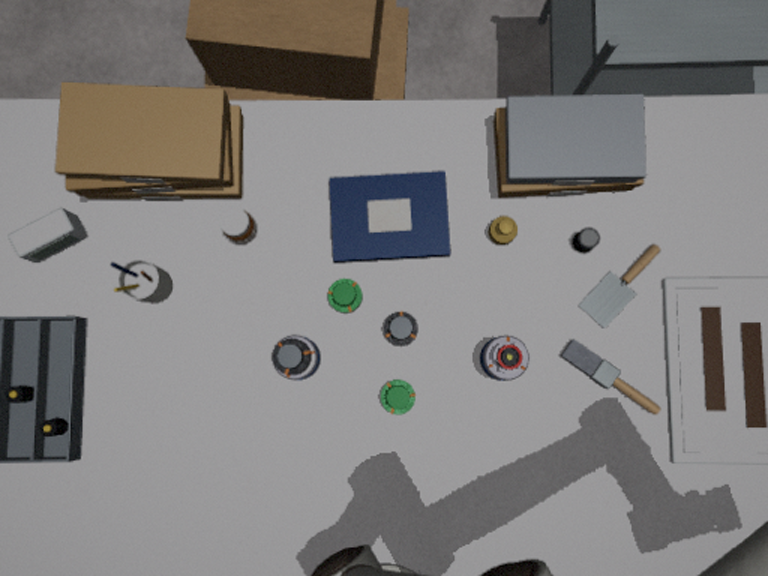

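Look-alikes (full-frame top px): green lids at (230,196) and (265,265), a black lid on the closed canister at (195,238), and the black loose lid on the table at (267,219). The last is the one meant. I'll confirm it by wrist close-up, and pass over the canister first.

Call:
{"api": "arm_command", "payload": {
  "translation": [
    [0.7,1,0],
    [0.7,1,0],
    [0.7,1,0],
    [0.7,1,0],
    [0.7,1,0],
    [0.7,1,0],
    [0.7,1,0],
    [0.7,1,0],
    [0.7,1,0],
    [0.7,1,0],
    [0.7,1,0],
    [0.7,1,0],
    [0.7,1,0],
    [0.7,1,0],
    [0.7,1,0],
    [0.7,1,0],
    [0.7,1,0],
    [0.7,1,0],
    [0,0,0],
    [0,0,0]
  ],
  "spin": [0,0,0,0,0,0,0,0,0,0,0,0,0,0,0,0,0,0,0,0],
  "claw": [1,1,1,1,1,1,1,1,1,1,1,1,1,1,1,1,1,1,1,1]
}}

```text
clock: 3.3
tcp_pos: [0.4196, -0.2422, 0.2923]
eef_rot: [-0.0, -0.136, 0.991, 0.0]
ft_force: [0.1, -0.3, 0.4]
gripper_width: 0.0868
```

Run:
```python
from h import *
p,st=shot("wrist"); save(p,"pics/w1.png",None,1.5); print(p["T_tool_cam"],p["vertical_fov"],p["dist"],st["tcp_pos"],st["eef_rot"])
for n,z in(("canister_mark",.078),("canister_mouth",.104),("lid_mark",.022),("lid_knob",.048)):
    for r in ctrl.tip_of(n,p):
        u=r["location"];print(n,round(r["confidence"],2),np.round(u,1),depth(p,[u],st)[0].round(4),atz(p,[u],z,st)[0].round(4))
```

```text
[[-7.68296596e-04  9.67141908e-01  2.54235992e-01  6.91787922e-02]
 [ 9.99999673e-01  8.06852571e-04 -4.73756255e-05  7.14879122e-04]
 [-2.50949917e-04  2.54235873e-01 -9.67142212e-01 -9.18556911e-02]
 [ 0.00000000e+00  0.00000000e+00  0.00000000e+00  1.00000000e+00]] 64.15534593011579 [-0.04409101  0.          0.          0.          0.        ] [ 0.41957846 -0.24217568  0.29228432] [-6.12397208e-05 -1.35531805e-01  9.90772994e-01  2.82998873e-06]
canister_mark 0.81 [249.2 211.2] [ 0.451  -0.239   0.0766] [ 0.4506 -0.2391  0.078 ]
canister_mouth 0.88 [268.4 243.4] [ 0.4699 -0.2136  0.1031] [ 0.4695 -0.2138  0.104 ]
lid_mark 0.58 [433.1 218.8] [ 0.4115 -0.0258  0.0482] [ 0.4161 -0.0075  0.022 ]
lid_knob 0.62 [436.6 208.3] [ 0.3986 -0.0265  0.0473] [ 0.3985 -0.027   0.048 ]
```

View pics/w1.png

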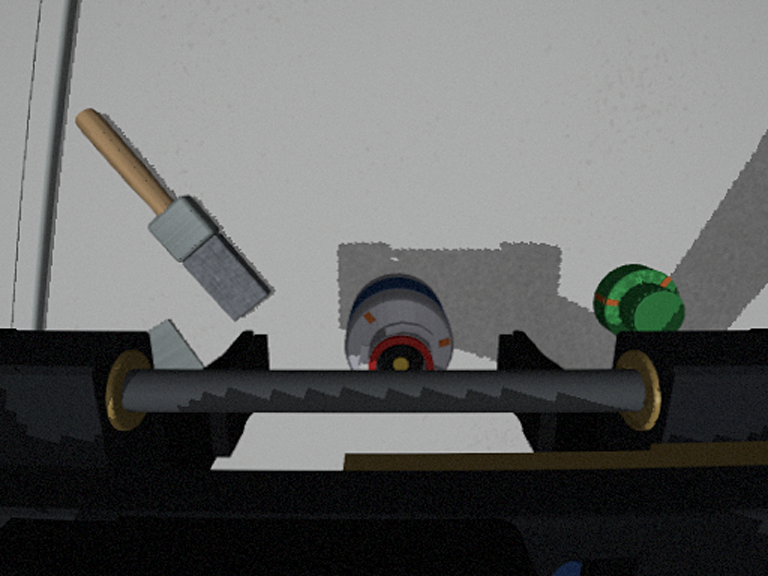

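The wrist view shows the open canister at (267,235) with orange shoulder marks at (247,212) and (297,229). A green look-alike is at (433,205). The camera looks rearward, so I'll move forward for a full view.

Call:
{"api": "arm_command", "payload": {
  "translation": [
    [1,0.2,0],
    [1,0.2,0],
    [1,0.2,0],
    [1,0.2,0],
    [1,0.2,0],
    [1,0.2,0],
    [0,0,0],
    [0,0,0]
  ],
  "spin": [0,0,0,0,0,0,0,0],
  "claw": [1,1,1,1,1,1,1,1]
}}

```text
clock: 4.55
tcp_pos: [0.5399, -0.2178, 0.2918]
eef_rot: [-0.001, -0.136, 0.991, 0.0]
ft_force: [-0.3, -1.1, -0.3]
gripper_width: 0.0869
```

```bash
cat >> h.py <<'E'
def marks(p,st,z,c,r0,r1):
    """orange blobs whose position at height z lies r0..r1 from c"""
    hsv=cv2.cvtColor(p["pixels"],cv2.COLOR_RGB2HSV)
    m=cv2.inRange(hsv,(6,140,70),(20,255,255))
    n,_,s,ce=cv2.connectedComponentsWithStats(m)
    out=[]
    for i in range(1,n):
        if s[i,4]<8: continue
        w=atz(p,[ce[i]],z,st)[0]; v=w[:2]-c; r=np.hypot(*v)
        if r0<r<r1: out.append((ce[i].round(1),s[i,4],w.round(4),round(r,4),round(np.degrees(np.arctan2(v[1],v[0])),1)))
    return out
def circ3(P):
    P=np.array(P)[:,:2];A=np.c_[2*P,np.ones(len(P))];s=np.linalg.lstsq(A,(P**2).sum(1),rcond=None)[0]
    return s[:2],np.sqrt(s[2]+s[:2]@s[:2])
E
python3 - <<'E'
from h import *
p,st=shot("wrist"); save(p,"pics/w2.png",None,1.5); print(st["tcp_pos"],st["eef_rot"])
c=None
for n,z in(("canister_mouth",.104),("canister_mark",.078)):
    for r in ctrl.tip_of(n,p):
        u=r["location"];w=atz(p,[u],z,st)[0];print(n,round(r["confidence"],2),np.round(u,1),depth(p,[u],st)[0].round(4),w.round(4))
        if c is None:c=w[:2]
M=marks(p,st,.078,c,.02,.05)
for m in M:print(m)
if len(M)>2:
    cc,r=circ3([m[2] for m in M]);print(cc,r)
    for m in marks(p,st,.078,cc,.02,.05):print(m[3:])
E
```

```text
[ 0.53988014 -0.21781215  0.29175902] [-5.57489768e-04 -1.35617180e-01  9.90761139e-01  1.88928911e-04]
canister_mouth 0.66 [276.7 117.1] [ 0.471  -0.216   0.1027] [ 0.471  -0.2161  0.104 ]
canister_mouth 0.21 [421.6 201.2] [ 0.5154 -0.0231  0.047 ] [ 0.5082 -0.0591  0.104 ]
canister_mark 0.75 [256.9  84.6] [ 0.4469 -0.2409  0.0765] [ 0.447  -0.2409  0.078 ]
(array([254.2,  89.4]), np.int32(36), array([ 0.4519, -0.2422,  0.078 ]), np.float64(0.0324), np.float64(-126.2))
(array([309.1, 109.4]), np.int32(35), array([ 0.4554, -0.1861,  0.078 ]), np.float64(0.0338), np.float64(117.6))
(array([264.7, 147.7]), np.int32(31), array([ 0.5025, -0.2173,  0.078 ]), np.float64(0.0314), np.float64(-2.3))
[ 0.47002608 -0.21517168] 0.03254358554654304
(np.float64(0.0325), np.float64(-123.9))
(np.float64(0.0326), np.float64(116.8))
(np.float64(0.0325), np.float64(-3.8))
```

View pics/w2.png

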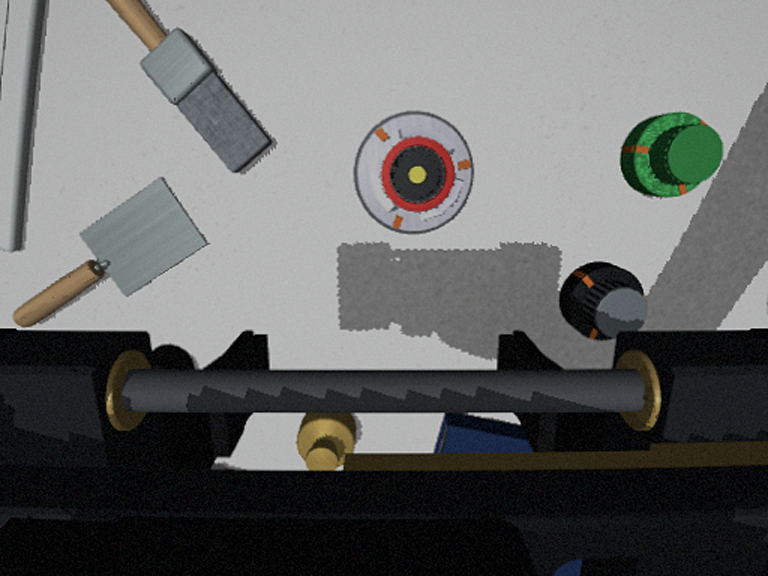

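Wrist view: open canister at (277,117), with three orange marks fitting a 32.5 mm circle. The black lid with grey knob is at (402,200) and a green one at (448,103). The canister is at (0.470,-0.215), yaw -3.6°. Next is a look at the lid.

Call:
{"api": "arm_command", "payload": {
  "translation": [
    [0.2,1,0],
    [0.2,1,0],
    [0.2,1,0],
    [0.2,1,0],
    [0.2,1,0],
    [0.2,1,0],
    [0.2,1,0],
    [0.2,1,0],
    [0.2,1,0],
    [0,0,0],
    [0,0,0]
  ],
  "spin": [0,0,0,0,0,0,0,0,0,0,0],
  "claw": [1,1,1,1,1,1,1,1,1,1,1]
}}

```text
clock: 6.08
tcp_pos: [0.5758, -0.038, 0.2922]
eef_rot: [-0.0, -0.136, 0.991, -0.0]
ft_force: [-0.6, 0.8, -0.0]
gripper_width: 0.0871
```

```bash
cat >> h.py <<'E'
def lidfix(p,st,z=.022,c=None,r0=.018,r1=.036):
    if c is None:
        for r in ctrl.tip_of("lid_knob",p):
            u=r["location"];w=atz(p,[u],z+.016,st)[0];print("knob",round(r["confidence"],2),np.round(u,1),w.round(4))
            px=p["pixels"][int(u[1]),int(u[0])].astype(int)
            if px[1]-px[0]<30 and c is None: c=w[:2]
    M=marks(p,st,z,c,r0,r1)
    for m in M: print(*m)
    if len(M)==3:
        c,r=circ3([m[2] for m in M]);print("centre",c.round(4),"r",r.round(4))
        a=[m[4] for m in marks(p,st,z,c,r0,r1)];print("ang",a,"mod120",[round((x+60)%120-60,1) for x in a])
E
python3 - <<'E'
from h import *
p,st=shot("wrist"); save(p,"pics/w3.png",None,1.5); print(st["tcp_pos"],st["qpos"].round(2)); lidfix(p,st)
E
```

```text
[ 0.57577934 -0.03795815  0.29215124] [ 0.21  0.3  -0.11  0.   -1.15 -1.51]
knob 0.98 [343.8 208.3] [0.586  0.0751 0.038 ]
knob 0.86 [270.6 135.8] [ 0.528  -0.0324  0.038 ]
knob 0.67 [316.   19.8] [ 0.4014 -0.0204  0.038 ]
[258.4 116.8] 38 [ 0.5119 -0.0509  0.022 ] 0.0245 -131.1
[297.3 129. ] 30 [ 0.513  -0.0037  0.022 ] 0.0324 117.5
[266.6 156.5] 30 [ 0.5534 -0.0292  0.022 ] 0.0256 7.3
centre [ 0.5262 -0.0276] r 0.0273
ang [np.float64(-121.6), np.float64(118.8), np.float64(-3.3)] mod120 [np.float64(-1.6), np.float64(-1.2), np.float64(-3.3)]
```

View pics/w3.png

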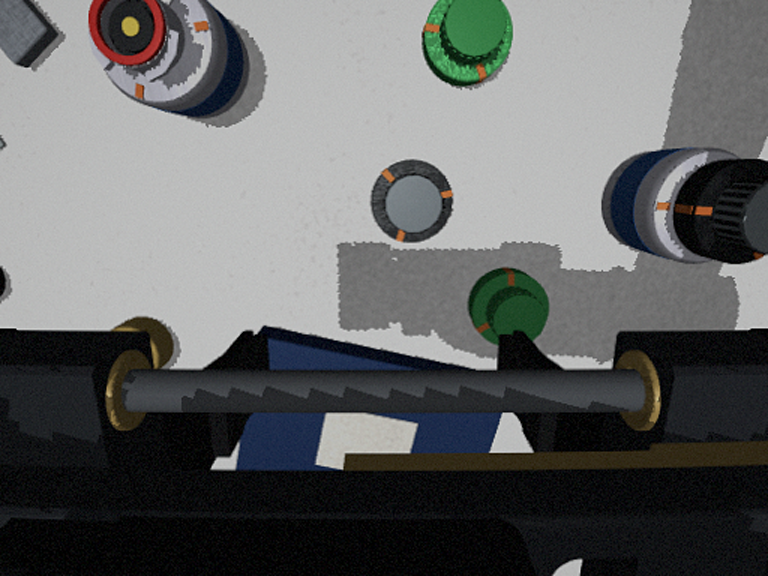

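Confirmed: the grey-knobbed black loose lid is at (274,134), with green ones at (312,27) and (338,205) and the closed canister on the right. I'll take a second view with the wrist turned 90°, to cancel the camera's mounting error before gripping.

Call:
{"api": "arm_command", "payload": {
  "translation": [
    [-0.2,0.3,0],
    [-0.2,0.3,0],
    [-0.2,0.3,0],
    [-0.2,0.3,0],
    [-0.2,0.3,0],
    [-0.2,0.3,0],
    [-0.2,0.3,0],
    [-0.2,0.3,0],
    [-0.2,0.3,0],
    [-0.2,0.3,0],
    [0,0,0],
    [0,0,0],
    [0,0,0],
    [0,0,0],
    [0,0,0]
  ],
  "spin": [1,1,1,1,1,1,1,1,1,1,1,1,1,0,0],
  "claw": [1,1,1,1,1,1,1,1,1,1,1,1,1,1,1]
}}

```text
clock: 8.05
tcp_pos: [0.5358, 0.0216, 0.2923]
eef_rot: [0.0, 0.792, -0.61, 0.0]
ft_force: [-0.3, 0.6, -0.3]
gripper_width: 0.087
```

Run:
```python
from h import *
p,st=shot("wrist"); save(p,"pics/w4.png",None,1.5); print(st["tcp_pos"],st["eef_rot"].round(3),st["qpos"].round(2)); lidfix(p,st)
```

```text
[0.53576699 0.02162873 0.29229704] [ 0.     0.792 -0.61   0.   ] [ 0.34  0.23 -0.21  0.   -1.13 -0.08]
knob 0.87 [201.4 208. ] [0.587  0.0771 0.038 ]
knob 0.8 [275.3 134.7] [ 0.5255 -0.0276  0.038 ]
knob 0.66 [380.6 169.7] [ 0.3972 -0.0208  0.038 ]
[291.4 117. ] 35 [ 0.5118 -0.0509  0.022 ] 0.0271 -120.5
[252.  126.6] 36 [ 0.5529 -0.0288  0.022 ] 0.0274 -2.6
[279.  156.5] 28 [ 0.5131 -0.0034  0.022 ] 0.0272 117.2
centre [ 0.5257 -0.0275] r 0.0272
ang [np.float64(-120.7), np.float64(-2.8), np.float64(117.6)] mod120 [np.float64(-0.7), np.float64(-2.8), np.float64(-2.4)]
```

Both views agree to 0.5 mm: lid at (0.526,-0.0275), yaw about -2° against the canister's -3.6°. Now the descent and grasp.

Call:
{"api": "arm_command", "payload": {
  "translation": [
    [-0.16,-0.82,0],
    [-0.16,-0.82,0],
    [-0.17,-0.82,0],
    [0,0,-1],
    [0,0,-1],
    [0,0,-1],
    [0,0,-1],
    [0,0,-1],
    [0,0,-1],
    [0,0,-1],
    [0,0,-1],
    [0,0,-1],
    [0,0,-0.85],
    [0,0,0],
    [0,0,0]
  ],
  "spin": [0,0,0,0,0,0,0,0,0,0,0,0,0,0,0],
  "claw": [1,1,1,1,1,1,1,1,1,1,1,1,1,1,1],
  "force": 45
}}

```text
clock: 10.02
tcp_pos: [0.5265, -0.0276, 0.0959]
eef_rot: [-0.0, 0.793, -0.609, 0.0]
ft_force: [0.7, -0.2, -0.3]
gripper_width: 0.0868
```

Call:
{"api": "arm_command", "payload": {
  "translation": [
    [0,0,0],
    [0,0,0],
    [0,0,0],
    [0,0,0],
    [0,0,0],
    [0,0,0]
  ],
  "spin": [0,0,0,0,0,0],
  "claw": [0,0,0,0,0,0],
  "force": 45
}}

```text
clock: 10.78
tcp_pos: [0.5259, -0.0272, 0.0952]
eef_rot: [0.0, 0.793, -0.609, -0.0]
ft_force: [-0.1, -1.1, 0.8]
gripper_width: 0.0412
```

Call:
{"api": "arm_command", "payload": {
  "translation": [
    [0,0,1],
    [0,0,1],
    [0,0,1],
    [0,0,1],
    [0,0,1],
    [0,0,1],
    [0,0,1],
    [-0.28,-0.94,0],
    [-0.28,-0.94,0],
    [-0.28,-0.94,0],
    [-0.28,-0.94,0],
    [-0.28,-0.94,0],
    [-0.28,-0.94,0],
    [-0.28,-0.94,0],
    [-0.28,-0.94,0],
    [-0.28,-0.94,0],
    [-0.28,-0.94,0],
    [0,0,0],
    [0,0,0]
  ],
  "spin": [0,0,0,0,0,0,0,0,0,0,0,0,0,0,0,0,-0.23,0,0],
  "claw": [0,0,0,0,0,0,0,0,0,0,0,0,0,0,0,0,0,0,0]
}}

```text
clock: 13.15
tcp_pos: [0.4699, -0.2154, 0.2351]
eef_rot: [-0.0, 0.785, -0.62, -0.0]
ft_force: [0.2, -0.3, -0.6]
gripper_width: 0.0409
```

Run:
```python
from h import *
p,st=shot("wrist"); print(st["tcp_pos"].round(4),st["eef_rot"].round(3),st["ft_force"],st["ft_torque"],st["qpos"].round(2))
q=p;s,_=shot("side");t,_=shot("top")
W=cv2.resize(p["pixels"],None,fx=1.0,fy=1.0)
S=cv2.resize(s["pixels"][60:220,240:420],None,fx=2,fy=2)
out=np.zeros((384,880,3),np.uint8);out[:,:512]=W;out[:320,512:872]=S
cv2.imwrite("pics/w5.png",cv2.resize(out,(800,349))[:,:,::-1])
```

```text
[ 0.4699 -0.2154  0.2351] [-0.     0.785 -0.62  -0.   ] [ 0.17237958 -0.32063789 -0.63412154] [0.01436934 0.13550903 0.02715545] [-0.12  0.25 -0.34 -0.   -0.98  0.35]
```

View pics/w5.png

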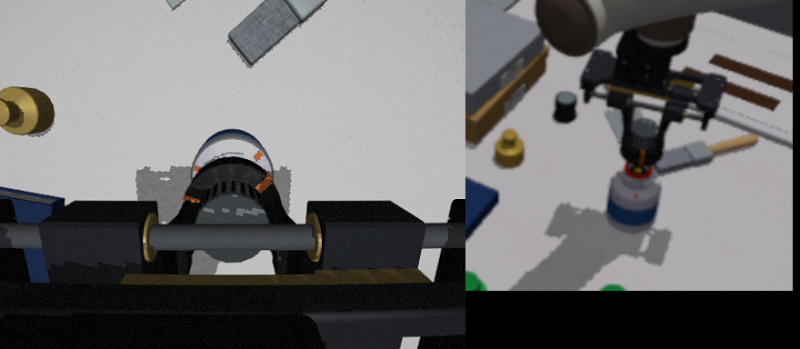

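The wrist view shows the held lid's marks over the canister's: lid mark (265,185) above shoulder mark (260,155), left pair (190,200)/(197,168). The side view shows the lid straight above the neck. Now lowering.

Call:
{"api": "arm_command", "payload": {
  "translation": [
    [0,0.01,-1],
    [0,0,-0.8],
    [0,0,-0.15],
    [0,0,-0.1],
    [0,0,-0.05],
    [0,0,0]
  ],
  "spin": [0,0,0,0,0,0],
  "claw": [0,0,0,0,0,0]
}}

```text
clock: 14.05
tcp_pos: [0.4702, -0.215, 0.1937]
eef_rot: [-0.0, 0.785, -0.62, 0.0]
ft_force: [0.0, -0.6, -0.7]
gripper_width: 0.0411
```

Call:
{"api": "arm_command", "payload": {
  "translation": [
    [0,0,-0.05],
    [0,0,-0.025],
    [0,0,0]
  ],
  "spin": [0,0,0],
  "claw": [0,0,0]
}}

```text
clock: 14.42
tcp_pos: [0.47, -0.2151, 0.1917]
eef_rot: [0.0, 0.785, -0.62, -0.0]
ft_force: [0.2, 0.5, -1.0]
gripper_width: 0.041
```

Call:
{"api": "arm_command", "payload": {
  "translation": [
    [0,0,-0.025],
    [0,0,-0.025],
    [0,0,-0.025],
    [0,0,0]
  ],
  "spin": [0,0,0,0],
  "claw": [0,0,0,0]
}}

```text
clock: 14.92
tcp_pos: [0.47, -0.215, 0.1902]
eef_rot: [0.0, 0.785, -0.62, -0.0]
ft_force: [-0.9, 0.3, -1.3]
gripper_width: 0.0409
```

Call:
{"api": "arm_command", "payload": {
  "translation": [
    [0,0,-0.025],
    [0,0,-0.025],
    [0,0,0]
  ],
  "spin": [0,0,0],
  "claw": [0,0,0]
}}

```text
clock: 15.3
tcp_pos: [0.47, -0.215, 0.1892]
eef_rot: [0.0, 0.785, -0.62, -0.0]
ft_force: [-0.2, -0.6, -0.4]
gripper_width: 0.0412
```

Call:
{"api": "arm_command", "payload": {
  "translation": [
    [0,0,-0.025],
    [0,0,-0.025],
    [0,0,0]
  ],
  "spin": [0,0,0],
  "claw": [0,0,0]
}}

```text
clock: 15.68
tcp_pos: [0.47, -0.215, 0.1882]
eef_rot: [0.0, 0.785, -0.62, -0.0]
ft_force: [-0.9, 0.0, -1.3]
gripper_width: 0.0412
```

Call:
{"api": "arm_command", "payload": {
  "translation": [
    [0,0,-0.025],
    [0,0,0]
  ],
  "spin": [0,0],
  "claw": [0,0]
}}

```text
clock: 15.92
tcp_pos: [0.47, -0.215, 0.1877]
eef_rot: [0.0, 0.785, -0.62, -0.0]
ft_force: [-0.0, -0.7, -1.2]
gripper_width: 0.0409
```

Call:
{"api": "arm_command", "payload": {
  "translation": [
    [0,0,-0.025],
    [0,0,0]
  ],
  "spin": [0,0],
  "claw": [0,0]
}}

```text
clock: 16.18
tcp_pos: [0.47, -0.215, 0.1872]
eef_rot: [0.0, 0.785, -0.62, -0.0]
ft_force: [-0.5, 0.6, -1.4]
gripper_width: 0.041
```

Call:
{"api": "arm_command", "payload": {
  "translation": [
    [0,0,-0.02],
    [0,0,0]
  ],
  "spin": [0,0],
  "claw": [0,0]
}}

```text
clock: 16.42
tcp_pos: [0.47, -0.215, 0.1868]
eef_rot: [0.0, 0.785, -0.62, -0.0]
ft_force: [0.1, 0.2, -1.3]
gripper_width: 0.0413
```

Call:
{"api": "arm_command", "payload": {
  "translation": [
    [0,0,-0.02],
    [0,0,0]
  ],
  "spin": [0,0],
  "claw": [0,0]
}}

```text
clock: 16.68
tcp_pos: [0.47, -0.215, 0.1864]
eef_rot: [0.0, 0.785, -0.62, -0.0]
ft_force: [0.8, 1.0, -1.4]
gripper_width: 0.0411
```

Call:
{"api": "arm_command", "payload": {
  "translation": [
    [0,0,-0.02],
    [0,0,0]
  ],
  "spin": [0,0],
  "claw": [0,0]
}}

```text
clock: 16.92
tcp_pos: [0.47, -0.215, 0.186]
eef_rot: [0.0, 0.785, -0.62, -0.0]
ft_force: [-0.6, -1.1, -1.0]
gripper_width: 0.0411
```

Call:
{"api": "arm_command", "payload": {
  "translation": [
    [0,0,-0.02],
    [0,0,0]
  ],
  "spin": [0,0],
  "claw": [0,0]
}}

```text
clock: 17.18
tcp_pos: [0.47, -0.215, 0.1856]
eef_rot: [0.0, 0.785, -0.62, -0.0]
ft_force: [1.1, -0.3, -1.2]
gripper_width: 0.0414
```

Call:
{"api": "arm_command", "payload": {
  "translation": [
    [0,0,-0.02],
    [0,0,0]
  ],
  "spin": [0,0],
  "claw": [0,0]
}}

```text
clock: 17.42
tcp_pos: [0.47, -0.215, 0.1853]
eef_rot: [0.0, 0.785, -0.62, 0.0]
ft_force: [0.3, -0.1, -1.9]
gripper_width: 0.0416
```

Call:
{"api": "arm_command", "payload": {
  "translation": [
    [0,0,-0.02],
    [0,0,0]
  ],
  "spin": [0,0],
  "claw": [0,0]
}}

```text
clock: 17.68
tcp_pos: [0.4701, -0.2151, 0.1851]
eef_rot: [0.0, 0.785, -0.62, 0.0]
ft_force: [-0.5, 0.8, 0.8]
gripper_width: 0.041
```

Call:
{"api": "arm_command", "payload": {
  "translation": [
    [0,0,-0.02],
    [0,0,0]
  ],
  "spin": [0,0],
  "claw": [0,0]
}}

```text
clock: 17.92
tcp_pos: [0.4701, -0.2151, 0.1849]
eef_rot: [-0.0, 0.785, -0.62, 0.0]
ft_force: [-0.9, 1.0, 3.1]
gripper_width: 0.0414
```

Seal contact shows at TCP z≈0.185 (lid origin ≈ 0.090, lugs below the ribs' tops). I'll ease off slightly and start turning.

Call:
{"api": "arm_command", "payload": {
  "translation": [
    [0,0,0.01],
    [0,0,0],
    [0,0,0],
    [0,0,0],
    [0,0,0],
    [0,0,0]
  ],
  "spin": [0,-0.8,-1,-1,-0.8,0],
  "claw": [0,0,0,0,0,0]
}}

```text
clock: 18.68
tcp_pos: [0.4707, -0.2152, 0.185]
eef_rot: [0.0, -0.634, 0.773, -0.001]
ft_force: [0.7, -0.1, 2.7]
gripper_width: 0.0407
```

```bash
cat > s.py <<'E'
from h import *
s=ctrl.read_state();q=s["eef_rot"];print(round(s["clock"],2),s["tcp_pos"].round(4),"yaw",round(np.degrees(2*np.arctan2(q[2],q[1])),2),"F",s["ft_force"].round(1),"M",s["ft_torque"].round(3),"j6",s["qpos"][5].round(2),"tau6",s["effort"][5].round(3))
E
python3 s.py
```

```text
18.68 [ 0.4707 -0.2152  0.185 ] yaw 258.7 F [ 0.7 -0.1  2.7] M [-0.134  0.008 -0.038] j6 -0.08 tau6 -0.141
```

Call:
{"api": "arm_command", "payload": {
  "translation": [
    [0,0,0],
    [0,0,0],
    [0,0,0]
  ],
  "spin": [-0.7,-0.7,0],
  "claw": [0,0,0]
}}

```text
clock: 19.05
tcp_pos: [0.4705, -0.2152, 0.1849]
eef_rot: [0.0, -0.567, 0.823, -0.001]
ft_force: [-0.6, 0.2, 3.8]
gripper_width: 0.0406
```

```bash
python3 s.py
```

```text
19.05 [ 0.4705 -0.2152  0.1849] yaw 249.14 F [-0.6  0.2  3.8] M [-0.079  0.009 -0.003] j6 -0.25 tau6 -0.126
```

Call:
{"api": "arm_command", "payload": {
  "translation": [
    [0,0,0],
    [0,0,0],
    [0,0,0]
  ],
  "spin": [-0.5,-0.5,0],
  "claw": [0,0,0]
}}

```text
clock: 19.42
tcp_pos: [0.4703, -0.2151, 0.1849]
eef_rot: [0.0, -0.517, 0.856, -0.0]
ft_force: [-0.1, 0.2, 3.5]
gripper_width: 0.0414
```

```bash
python3 s.py
```

```text
19.43 [ 0.4703 -0.2151  0.1849] yaw 242.27 F [-0.1  0.2  3.5] M [-0.041  0.009 -0.004] j6 -0.37 tau6 -0.104
```

Turned 41° so far, still free. Smaller steps now.

Call:
{"api": "arm_command", "payload": {
  "translation": [
    [0,0,0],
    [0,0,0],
    [0,0,0]
  ],
  "spin": [-0.4,-0.3,0],
  "claw": [0,0,0]
}}

```text
clock: 19.8
tcp_pos: [0.4703, -0.2151, 0.1848]
eef_rot: [0.0, -0.48, 0.877, -0.0]
ft_force: [0.1, 0.7, 4.3]
gripper_width: 0.041
```

```bash
python3 s.py
```

```text
19.8 [ 0.4703 -0.2151  0.1848] yaw 237.38 F [0.1 0.7 4.3] M [-0.06  -0.039 -0.053] j6 -0.45 tau6 -0.088
```

Call:
{"api": "arm_command", "payload": {
  "translation": [
    [0,0,0],
    [0,0,0],
    [0,0,0]
  ],
  "spin": [-0.3,-0.3,0],
  "claw": [0,0,0]
}}

```text
clock: 20.18
tcp_pos: [0.4702, -0.215, 0.1848]
eef_rot: [0.0, -0.448, 0.894, -0.0]
ft_force: [0.4, -0.1, 5.5]
gripper_width: 0.041
```

```bash
python3 s.py
```

```text
20.18 [ 0.4702 -0.215   0.1848] yaw 233.17 F [ 0.4 -0.1  5.5] M [-0.009 -0.058  0.039] j6 -0.53 tau6 -0.107
```

Call:
{"api": "arm_command", "payload": {
  "translation": [
    [0,0,0.007],
    [0,0,0],
    [0,0,0]
  ],
  "spin": [-0.25,-0.25,0],
  "claw": [0,0,0]
}}

```text
clock: 20.55
tcp_pos: [0.4703, -0.215, 0.1848]
eef_rot: [0.0, -0.421, 0.907, -0.0]
ft_force: [1.6, 0.9, 3.6]
gripper_width: 0.0414
```

```bash
python3 s.py
```

```text
20.55 [ 0.4703 -0.215   0.1848] yaw 229.73 F [1.6 0.9 3.6] M [ 0.064 -0.385  0.096] j6 -0.59 tau6 -0.151
```

Call:
{"api": "arm_command", "payload": {
  "translation": [
    [0,0,0],
    [0,0,0]
  ],
  "spin": [-0.25,0],
  "claw": [0,0]
}}

```text
clock: 20.8
tcp_pos: [0.4703, -0.215, 0.1848]
eef_rot: [0.0, -0.407, 0.914, -0.0]
ft_force: [2.7, 0.8, 2.9]
gripper_width: 0.0412
```

```bash
python3 s.py
```

```text
20.8 [ 0.4703 -0.215   0.1848] yaw 228.01 F [2.7 0.8 2.9] M [ 0.118 -0.585  0.155] j6 -0.62 tau6 -0.199
```

Call:
{"api": "arm_command", "payload": {
  "translation": [
    [0,0,0],
    [0,0,0]
  ],
  "spin": [-0.25,0],
  "claw": [0,0]
}}

```text
clock: 21.05
tcp_pos: [0.4703, -0.215, 0.1847]
eef_rot: [0.0, -0.393, 0.919, -0.0]
ft_force: [2.0, 0.0, 2.4]
gripper_width: 0.0408
```

```bash
python3 s.py
```

```text
21.05 [ 0.4703 -0.215   0.1847] yaw 226.29 F [2.  0.  2.4] M [ 0.085 -0.863  0.246] j6 -0.65 tau6 -0.254
```

Call:
{"api": "arm_command", "payload": {
  "translation": [
    [0.01,0,0],
    [0,0,0]
  ],
  "spin": [-0.25,0],
  "claw": [0,0]
}}

```text
clock: 21.3
tcp_pos: [0.4703, -0.215, 0.1846]
eef_rot: [0.0, -0.379, 0.925, 0.0]
ft_force: [3.6, 0.5, 0.6]
gripper_width: 0.0412
```

```bash
python3 s.py
```

```text
21.3 [ 0.4703 -0.215   0.1846] yaw 224.57 F [3.6 0.5 0.6] M [ 0.109 -0.927  0.3  ] j6 -0.68 tau6 -0.313
```

Call:
{"api": "arm_command", "payload": {
  "translation": [
    [0.01,0,0],
    [0,0,0]
  ],
  "spin": [-0.25,0],
  "claw": [0,0]
}}

```text
clock: 21.55
tcp_pos: [0.4704, -0.215, 0.1846]
eef_rot: [-0.0, -0.365, 0.931, 0.0]
ft_force: [3.3, 0.4, 0.7]
gripper_width: 0.041
```

```bash
python3 s.py
```

```text
21.55 [ 0.4704 -0.215   0.1846] yaw 222.85 F [3.3 0.4 0.7] M [ 0.135 -0.93   0.333] j6 -0.71 tau6 -0.379
```

Call:
{"api": "arm_command", "payload": {
  "translation": [
    [0,0,0],
    [0,0,0]
  ],
  "spin": [-0.25,0],
  "claw": [0,0]
}}

```text
clock: 21.8
tcp_pos: [0.4704, -0.215, 0.1846]
eef_rot: [-0.0, -0.351, 0.936, 0.0]
ft_force: [3.7, 0.7, -1.3]
gripper_width: 0.0411
```

```bash
python3 s.py
```

```text
21.8 [ 0.4704 -0.215   0.1846] yaw 221.13 F [ 3.7  0.7 -1.3] M [ 0.096 -1.044  0.396] j6 -0.74 tau6 -0.447
```

Call:
{"api": "arm_command", "payload": {
  "translation": [
    [0,0,0],
    [0,0,0],
    [0,0,0]
  ],
  "spin": [-0.25,0,0],
  "claw": [0,0,0]
}}

```text
clock: 22.18
tcp_pos: [0.4704, -0.215, 0.1845]
eef_rot: [-0.0, -0.337, 0.941, 0.0]
ft_force: [3.2, -1.0, -2.9]
gripper_width: 0.0413
```

```bash
for i in 1; do python3 s.py; done
```

```text
22.18 [ 0.4704 -0.215   0.1845] yaw 219.43 F [ 3.2 -1.  -2.9] M [ 0.059 -1.211  0.456] j6 -0.77 tau6 -0.464
```

Call:
{"api": "arm_command", "payload": {
  "translation": [
    [0,0,0],
    [0,0,0],
    [0,0,0]
  ],
  "spin": [-0.12,0,0],
  "claw": [0,0,0]
}}

```text
clock: 22.55
tcp_pos: [0.4704, -0.215, 0.1846]
eef_rot: [-0.0, -0.331, 0.944, 0.0]
ft_force: [4.3, -0.0, -4.0]
gripper_width: 0.0409
```

```bash
python3 s.py
```

```text
22.55 [ 0.4704 -0.215   0.1846] yaw 218.61 F [ 4.3 -0.  -4. ] M [ 1.000e-03 -1.331e+00  5.450e-01] j6 -0.78 tau6 -0.532
```

Call:
{"api": "arm_command", "payload": {
  "translation": [
    [0,0,0],
    [0,0,0],
    [0,0,0],
    [0,0,0],
    [0,0,0],
    [0,0,0.5],
    [0,0,1],
    [0,0,1],
    [0,0,1],
    [0,0,1],
    [0.6,0.5,1],
    [0.6,0.5,1],
    [0.6,0.5,1],
    [0.6,0.5,0.5],
    [0,0,0],
    [0,0,0]
  ],
  "spin": [0,0,0,0,0,0,0,0,0,0,0,0,0,0,0,0],
  "claw": [1,1,1,1,1,1,1,1,1,1,1,1,1,1,1,1]
}}

```text
clock: 24.55
tcp_pos: [0.5178, -0.175, 0.3439]
eef_rot: [-0.001, -0.331, 0.944, 0.001]
ft_force: [0.5, -0.7, -0.2]
gripper_width: 0.0871
```

```bash
python3 s.py
python3 - <<'E'
from h import *
p,st=shot("wrist"); save(p,"pics/w6.png",None,1.5)
lidfix(p,st,z=.1115,c=np.array([.470,-.215]))
for r in ctrl.tip_of("lid_knob",p)[:3]:print(r["location"],depth(p,[r["location"]],st))
T=Tw(p,st); z=p["z_map"];
E
```

```text
24.55 [ 0.5178 -0.175   0.3439] yaw 218.6 F [ 0.5 -0.7 -0.2] M [ 0.056  0.025 -0.046] j6 -0.87 tau6 0.0
[270.2  98.3] 46 [ 0.442  -0.2143  0.1115] 0.028 178.6
[226.8 113.9] 41 [ 0.4818 -0.2394  0.1115] 0.0271 -64.2
[261.7 144.4] 39 [ 0.4838 -0.1918  0.1115] 0.027 59.2
centre [ 0.4694 -0.215 ] r 0.0274
ang [np.float64(178.5), np.float64(-62.9), np.float64(58.1)] mod120 [np.float64(58.5), np.float64(57.1), np.float64(58.1)]
[249.1, 117.5] [[ 0.46984197 -0.21912674  0.13687187]]
[399.2, 170.3] [[ 0.40192156 -0.02649098  0.04771891]]
[355.2, 306.8] [[ 0.48382951 -0.17031696  0.3718536 ]]
```

View pics/w6.png

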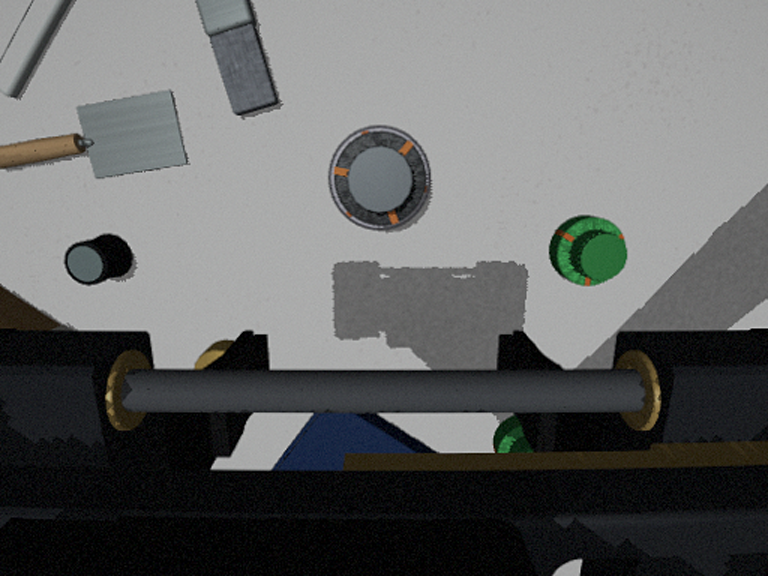

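The lid (253,118) is seated and centred on the canister. Its marks have turned about 58° past the canister's, and nothing else has moved. Handing in.

```bash
python3 -c "
from station import ctrl
print(ctrl.job_done())"
```

```text
the job is handed in; nothing more can be done
None
```

I put the black lid on the open canister, lugs down through the gaps, screwed it clockwise until snug, then let go and backed the arm off. I handed the job in at about 25 s; no verdict is reported.

**Tightening:** I stopped at 0.53–0.55 N m (wrist moment 0.545, joint-6 torque 0.53), within the 0.33–0.65 N m window. The seal force itself can't be measured directly. The last 0.8° step raised the moment more than I expected, from 0.46 to 0.545.

**Last look from the wrist camera:**
- **Centring:** the lid is within 0.6 mm of the canister's axis.
- **Height:** the knob's top is at 136.9 mm, so the lid's origin is about 89 mm above the canister's, under the 93.5 mm limit.
- **Turn:** its marks are about 58° past the canister's. The gripper turned 65°; the knob's rubber bush accounts for about 5° of that, and the rest is within measuring error, so there was no sign of slip.
- **Surroundings:** the things in that view were undisturbed, and the wrist force is back to zero.

**Side load:** a push of 3–4 N sideways and about 1.3 N m of bending built up while tightening. Both went when I let go.

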